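Lay the straightedge against the microscope stage plate and weigh it down

TASK

To check the black microscope stage plate, slide the straightedge across the bench, without lifting it, until its ruled edge lies flush along the plate's near long edge, with neither end sticking out past the plate's corners. Then stand the amber jar with the red lid upright on the yellow disc of the straightedge's foot to weigh it down, let go, and leave the straightedge flush. Leave the other things on the bench alone.

Things in the scene. Friction and masses are not known exactly. Their poses are not given: they have to be found in the camera images.
- stage: Black microscope stage plate fixed flat on the bench, 150 (x) by 260 (y) by 18 mm high, upright flat sides. Origin at the centre of its underside, z up. Its -x side is the near long edge, facing the robot (turned up to 0.3 rad): flat face at x = -75 mm, y -130 to +130 mm. Pale round opening, pink glass slide and two steel clips on top, up to 3 mm higher.
- straightedge: Loose, 0.45 kg, 30 to 120 mm in front of the plate, skewed up to 0.25 rad. Silver blade 30 (x) by 180 (y) by 12 mm thick; origin at the centre of the blade's underside, z up; ruled edge (black ticks) is its flat +x face, x = +15 mm, towards the plate. Behind it a blue foot block, x -91 to -15, y -50 to +50 mm, 22 mm high, upright sides; push its rear face (x = -91). Slides at 2 to 8 N.
- edge_left (a point): Left end of the straightedge's ruled edge: in the straightedge's frame x = +15, y = +90, z = 6 mm.
- edge_right (a point): Right end of the ruled edge: in the straightedge's frame x = +15, y = -90, z = 6 mm.
- pad (a point): Centre of the yellow disc (62 mm across, flush) on top of the blue foot, 22 mm above the straightedge's underside: in the straightedge's frame x = -53, y = 0, z = 22 mm. The jar's foot goes here. Axes as the straightedge's.
- jar: Loose amber glass jar, red lid, paper label, round, 50 mm across, 85 mm high, about 0.25 kg, standing upright. Origin at the centre of its underside, z up. Its straight wall can be gripped 40 to 50 mm above its foot. It stands free on the bench at one of three places left or right; the two tubs stand at the others.
- tub_blue: White tub with a blue lid, 50 mm across, 80 mm high, loose. Origin at the centre of its underside. To be left alone.
- tub_green: Grey tub with a green lid, 52 mm across, 90 mm high, loose. Origin at the centre of its underside. To be left alone.
- red_cap: Red bottle cap lying on the bench, 44 mm across, 16 mm high, loose, to the left of the plate. Origin at the centre of its underside. To be left alone.
Things that resemble listed ones, but are neither listed nor needed, are in the scene too. There is more than one size of the straightedge; the job needs the largest.

How it is judged:
By the outcome, as a careful person would: the job done as asked, in the order asked, and still so for the second after the job is handed in, with the robot touching nothing.
It also fails if it takes over 58 s, if anything falls off the work surface, if the arm or the gripper's body presses on something with over 40 N, if the wrist force passes 120 N, or if a joint passes its speed limit or range.

ROBOT

A 6-joint arm with a two-finger parallel gripper is mounted at the origin on the work surface. World frame = base frame: x ahead of the robot, y to its left, z up, the work surface at z = 0. Lengths are in mm, angles in degrees, forces in N, time in s.
With the tool pointing down it reaches from about 350 to 975 mm from the base axis. Payload 4.9 kg.
Tool frame: the origin (TCP) lies at the very end of the fingers, on their centre line; the grasp point (between the pads) lies 19 mm behind it; z points along the fingers, y is the line along which they close (so a half turn about z gives the same grasp; the last joint's range is limited). The gripper opens to 85 mm and grips with 20 to 120 N. Pads are 22 mm wide; open, the fingers measure 114 mm over their backs; the gripper's body (76 mm by 85 mm) begins 54 mm behind the grasp point. The pads swing forward as they close: fully open they stand 13 mm farther back than shut.
Start: joints at [67.724, 3.019, 92.412, -0, 84.569, -6.818], TCP at [166.577, 602.373, 231.304] pointing down, gripper open.
Joint ranges: [-172.51, 172.51], [-57.92, 126.97], [3.15, 148.05], [-58.71, 238.71], [5.1, 150.11], [-179.66, 179.66]. Speed limits (degrees/s): [147.25, 147.25, 180, 180, 180, 180].

INTERFACE

Orientations are given as [roll, pitch, yaw] about the fixed x, y, z axes, in that order (R = Rz(yaw) Ry(pitch) Rx(roll)).
In Python, from rig import get_obs, grab_frame, sign_off gives the robot as it stands.
- The arm moves only by the shell command python3 -m creep 'ROWS'. ROWS is JSON, a list of rows, each a list of 5 numbers: the opening, from 0 (shut) to 1 (fully open), then the shift along the tool's x, y, z as a fraction of full scale, then the turn about the tool's z as a fraction of full scale. A call has exactly 8 rows; each row shifts and turns the commanded pose from where the row before left it, along the tool's axes as they then stand; what a row does not reach is not made up. Full scale, the value 1, is 0.6 m for a shift and pi/2 rad for a turn. A row lasts 1/12 s, in which the tool goes at most 41.7 mm and 7.16 degrees, less where a joint would pass 70% of its speed; a pose out of reach is approached as far as the arm can. A call with a number of a shift or a turn outside -1 to 1 is refused whole. A call with a gripper value outside its range is refused whole. The fingers move at their own pace and stop on an object; the grip force is fixed at half the most. Time passes only in rows, so rows that do not move let the fingers close, or fill a call up. It gives the time, the measured TCP pose, the force, the opening and the grip force at its end, in the units of the state.
- get_obs(): the state, without advancing time (a new reading comes with each control period).
- grab_frame(name): name is "scene" or "top" or "wrist"; returns a dict with "frame" (400x640x3 uint8, blue, green, red), "range_z" (400x640 float32, mm along the optical axis (not along the pixel's ray), 0 where there is no reading), "fx", "fy", "cx", "cy" (pixels), "rvec" (rotation vector, rad) and "tvec" (3), from world to camera coordinates, as OpenCV has them. Camera axes: x right, y down, z forward; pixel columns grow to the right and rows downward; lengths in mm; the calibration is good to about 2 mm. A picture is of the moment at which its call begins.
- sign_off(): hands the job in; it is judged then, once.
The state is a dict: "clock": time; "joints": joint angles; "joint_vel": joint speeds; "effort": joint torques, N m; "position": TCP position; "orientation": TCP orientation; "wrist_force": force on the tool from outside, world axes, zero at the start; "ft_torque": the same for the moment, N m; "gripper_width": opening from 0.0 (shut) to 1.0 (fully open); "gripper_force": force on a finger pad.
Only numpy, scipy, OpenCV 4.12 (cv2) and the standard library are available. Lean on these libraries where they do the work, as an engineer would, in place of code of your own. Each camera call takes 0.05 s, during which the arm holds its last target. There are 200 camera calls.

## Working session

There is one attempt and no reset: what is moved stays moved. The work goes in short steps, Python scripts to look and compute and a shell command to move; the robot and the scene stay as the last step left them, time stands still between calls to the robot, and variables do not carry over. Pictures are saved under pics/ and viewed, at most 13 in all, crops included, and the job is handed in when it is done.

```bash
mkdir -p pics; ls
cat > h.py <<'E'
import numpy as np, cv2
from rig import get_obs, grab_frame
def cam(n):
    f=grab_frame(n); f['R']=cv2.Rodrigues(np.array(f['rvec'],float))[0]; f['t']=np.array(f['tvec'],float).ravel(); return f
def ray(f,uv,z):
    uv=np.atleast_2d(uv).astype(float)
    d=np.c_[(uv[:,0]-f['cx'])/f['fx'],(uv[:,1]-f['cy'])/f['fy'],np.ones(len(uv))]@f['R']
    c=-f['R'].T@f['t']
    return c+d*((z-c[2])/d[:,2])[:,None]
def proj(f,P):
    p=np.atleast_2d(P)@f['R'].T+f['t']; return np.c_[p[:,0]/p[:,2]*f['fx']+f['cx'],p[:,1]/p[:,2]*f['fy']+f['cy']]
E
python3 - <<'E'
from h import *
for n in('top','scene'):
    f=cam(n); cv2.imwrite(f'pics/{n}0.png',f['frame']); np.savez(f'{n}0.npz',**{k:f[k] for k in f})
    print(n,f['fx'],-f['R'].T@f['t'],f['R'].round(3).tolist())
print(get_obs())
E
```

```text
pics
top 394.75785302341984 [3.88744413e+02 7.84854254e-01 1.01532420e+03] [[-0.021, -1.0, -0.002], [-0.988, 0.021, -0.156], [0.156, -0.001, -0.988]]
scene 497.0188248044718 [932.65713279 626.63529947 823.48690467] [[-0.839, 0.544, -0.017], [0.406, 0.604, -0.686], [-0.362, -0.583, -0.727]]
{'clock': 0.1, 'joints': array([ 6.77209494e+01,  3.05574405e+00,  9.24867229e+01, -1.30944120e-03,
        8.45671918e+01, -6.81850946e+00]), 'joint_vel': array([ 0.13460601, -0.03814938, -0.32953581,  0.0808377 ,  0.03883095,
        0.02089792]), 'effort': array([-2.28674274e-06, -3.94902420e+01, -3.71363819e+01, -1.42423009e-04,
        3.92306509e-03, -1.29349382e-05]), 'position': array([166.39847374, 601.84506058, 230.13536278]), 'orientation': array([-1.79890962e+02, -1.17251034e-02,  1.64539573e+02]), 'wrist_force': array([-0.32503529, -0.58947764, -0.0856196 ]), 'ft_torque': array([-0.02302277,  0.01879105, -0.00097567]), 'gripper_force': 0.0, 'gripper_width': 1.0006478590155985}
```

View pics/top0.png

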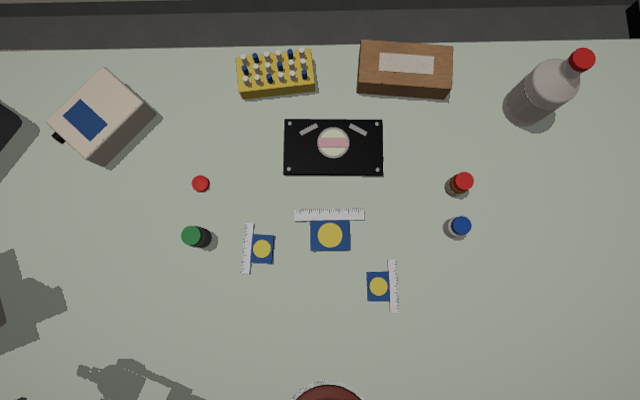

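View pics/scene0.png

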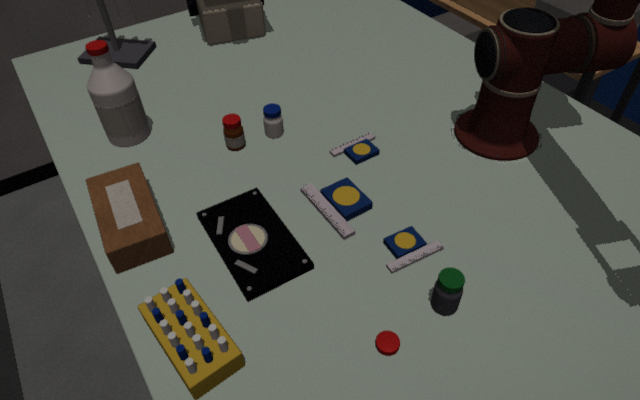

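Top view: stage at (333,148). There are three straightedges, at (330,225), (258,248) and (385,286); the one at (330,225) is clearly the largest. For the jar, the candidates are the red lid on an amber body at (462,183), the blue lid (460,227), the green lid (196,237), the flat red cap (201,184) and the bottle (580,60). Only the first is amber with a red lid. I'll measure and confirm in a crop.

```bash
cat > meas.py <<'E'
from h import *
def big(m,near=None):
    c=cv2.findContours(m.astype(np.uint8),cv2.RETR_EXTERNAL,cv2.CHAIN_APPROX_NONE)[0]
    c=[x for x in c if cv2.contourArea(x)>15]
    if near is not None: c=sorted(c,key=lambda x:abs(x.reshape(-1,2).mean(0)-near).sum())[:1]
    return max(c,key=cv2.contourArea).reshape(-1,2)
def rect(f,c,z):
    p=ray(f,c,z)[:,:2].astype(np.float32); (x,y),(w,h),a=cv2.minAreaRect(p)
    b=cv2.boxPoints(((x,y),(w,h),a)); e=b[1]-b[0]; e2=b[2]-b[1]
    l=e if np.hypot(*e)>np.hypot(*e2) else e2
    if l[1]<0:l=-l
    return np.array([x,y]),sorted([w,h]),np.degrees(np.arctan2(-l[0],l[1]))
def masks(f):
    h=cv2.cvtColor(f['frame'],cv2.COLOR_BGR2HSV); H,S,V=[h[...,i].astype(int) for i in range(3)]
    return dict(yel=(H>20)&(H<35)&(S>120)&(V>100),blue=(H>100)&(H<130)&(S>130)&(V>40),white=(S<28)&(V>175),
      red=((H<6)|(H>174))&(S>150)&(V>120),black=V<45), h
E
python3 - <<'E'
from meas import *
f=cam('top'); m,h=masks(f)
print('bench/blade hsv',h[225,420],h[214,350],h[214,300])
R=lambda k,n,z:print(k,*rect(f,big(m[k],np.array(n)),z))
R('black',(333,148),18);R('yel',(330,235),22);R('blue',(330,235),22);R('red',(462,183),85)
m['white']=(h[...,1]<22)&(h[...,2]>150)
try:R('white',(330,214),12)
except Exception as e:print(e)
a=f['frame'];c=np.vstack([cv2.resize(a[100:310,225:505],None,fx=2.7,fy=2.7,interpolation=cv2.INTER_CUBIC)])
cv2.imwrite('pics/crop1.png',c)
E
```

```text
bench/blade hsv [ 45  16 162] [  8   6 177] [120   2 162]
black [695.49505615 -28.26191711] [149.93045043945312, 257.3418884277344] -1.9591756
yel [465.03259277 -14.22980499] [57.01936340332031, 58.64988327026367] -46.103714
blue [464.48101807 -13.49554825] [70.41523742675781, 98.34098815917969] -1.213878
red [ 583.7477417  -339.27346802] [40.667327880859375, 41.855831146240234] -48.381027
white [524.64019775   1.35211182] [923.390380859375, 1754.938232421875] -0.068152174
```

View pics/crop1.png

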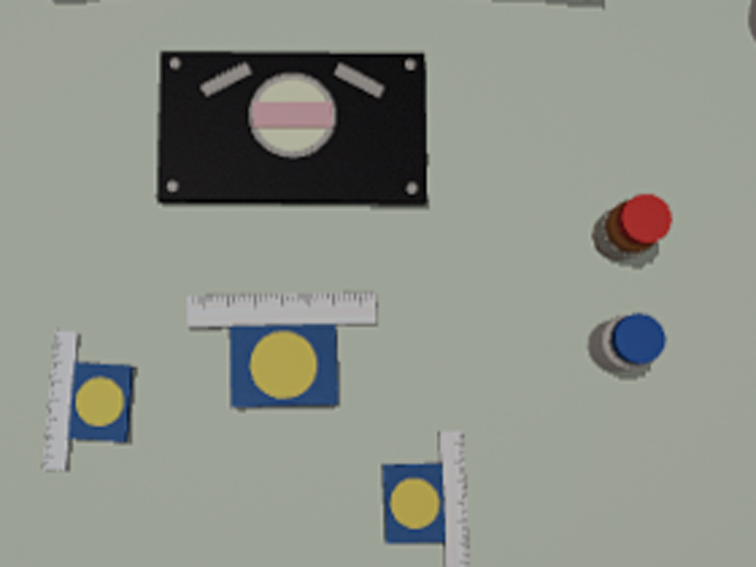

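The crop confirms it: the largest straightedge with the big yellow disc is at crop (283,350), and the amber jar with the red lid is at crop (640,222). Next I'll fit lines for the angles.

```bash
cat >> h.py <<'E'
def to(goal,yaw=None):
    "world goal -> tool shift fractions from measured pose; and turn fraction"
    o=get_obs(); p=np.array(o['position']); y=o['orientation'][2]; 
    if yaw is not None:
        d=(yaw-y+180)%360-180; print('turn frac total',round(-d/90,4)); y=yaw
    y=np.radians(y); X=np.array([np.cos(y),np.sin(y),0]);Y=np.array([np.sin(y),-np.cos(y),0]);Z=np.array([0,0,-1])
    D=np.array(goal)-p; print('at',p.round(1),o['orientation'].round(2),'shift frac',[round(float(D@v)/600,4) for v in(X,Y,Z)],'rows',np.linalg.norm(D)/41.7)
E
cat > edges.py <<'E'
from meas import *
def line(P):
    vx,vy,x,y=cv2.fitLine(P[:,:2].astype(np.float32),cv2.DIST_HUBER,0,.01,.01).ravel()
    if vy<0:vx,vy=-vx,-vy
    return np.array([x,y]),np.degrees(np.arctan2(-vx,vy))
def subedge(f,u0,u1,v0,v1,sign,z,step=1):
    "rows v0..v1: strongest vertical gradient of sign per column"
    g=cv2.cvtColor(f['frame'],cv2.COLOR_BGR2GRAY).astype(float)
    pts=[]
    for u in range(u0,u1,step):
        d=sign*np.diff(g[v0:v1+1,u]); k=int(d.argmax())
        if 0<k<len(d)-1:
            a,b,c=d[k-1:k+2]; q=a-2*b+c; k=k+(0.5*(a-c)/q if q else 0)
        pts.append((u,v0+k+.5))
    return line(ray(f,pts,z))
E
python3 - <<'E'
from edges import *
f=cam('top')
print('stage near',subedge(f,290,380,168,184,1,0),'far',subedge(f,290,380,112,126,-1,18))
print('blade front',subedge(f,298,362,202,212,1,12))
print('foot rear',subedge(f,314,346,244,258,1,22))
to([390,-14,200],180)
E
```

```text
stage near (array([622.3695  , -31.753696], dtype=float32), np.float32(-1.8131598)) far (array([771.20764 , -32.861313], dtype=float32), np.float32(-1.943282))
blade front (array([529.0505  , -11.545105], dtype=float32), np.float32(-1.6838917))
foot rear (array([424.9257  , -23.647999], dtype=float32), np.float32(-1.0028058))
turn frac total -0.1717
at [166.4 602.  230.5] [-1.7992e+02 -1.0000e-02  1.6454e+02] shift frac [-0.3726, -1.0267, 0.0509] rows 15.732474924079105
```

```bash
python3 -m creep '[[1,0,0,0,-0.076],[1,0,0,0,-0.076],[1,-0.04,-0.05,0,0],[1,-0.04,-0.05,0,0],[1,-0.04,-0.05,0,0],[1,-0.04,-0.05,0,0],[1,-0.04,-0.05,0,0],[1,-0.04,-0.05,0,0]]'
python3 -m creep '[[0.5,-0.02,-0.06,0,0],[0.5,-0.02,-0.06,0,0],[0.5,-0.02,-0.06,0,0],[0.5,-0.02,-0.06,0,0],[0.5,-0.02,-0.06,0,0],[0.5,-0.02,-0.06,0,0],[0.5,-0.02,-0.06,0,0],[0.5,-0.02,-0.06,0,0]]'
python3 - <<'E'
from h import *
to([395,-14,230],178.2)
E
```

```text
clock: 0.87
position: [305.5, 416.4, 231.1]
orientation: [-180.0, 0.0, 178.3]
wrist_force: [0.5, 0.6, -0.6]
gripper_width: 0.997
gripper_force: 0.0
clock: 1.53
position: [391.9, 125.4, 231.4]
orientation: [180.0, 0.0, 178.2]
wrist_force: [1.4, 0.0, 0.1]
gripper_width: 0.501
gripper_force: 0.0
turn frac total 0.0004
at [391.9 125.4 231.4] [1.7999e+02 5.0000e-02 1.7824e+02] shift frac [-0.0124, -0.2321, 0.0023] rows 3.3443009544423887
```

```bash
python3 -m creep '[[0.5,-0.003,-0.058,0,0],[0.5,-0.003,-0.058,0,0],[0.5,-0.003,-0.058,0,0],[0.5,-0.003,-0.058,0,0],[0.5,0,0,0,0],[0.5,0,0,0,0],[0.5,0,0,0,0],[0.5,0,0,0,0]]'
python3 - <<'E'
from h import *
to([385,-20,150],178.2)
f=cam('wrist'); cv2.imwrite('pics/w1.png',f['frame']); print(f['fx'],-f['R'].T@f['t'],f['R'].round(3))
E
```

```text
clock: 2.2
position: [394.8, -11.2, 231.2]
orientation: [180.0, -0.0, 178.3]
wrist_force: [0.1, -0.5, 0.3]
gripper_width: 0.502
gripper_force: 0.0
turn frac total 0.0013
at [394.8 -11.2 231.2] [ 1.7998e+02 -1.0000e-02  1.7832e+02] shift frac [0.0158, -0.0152, 0.1353] rows 1.9720046278384282
293.5779001328373 [327.78311013  -9.86317179 373.5268917 ] [[ 0.029  1.     0.   ]
 [ 0.963 -0.028  0.267]
 [ 0.266 -0.007 -0.964]]
```

View pics/w1.png

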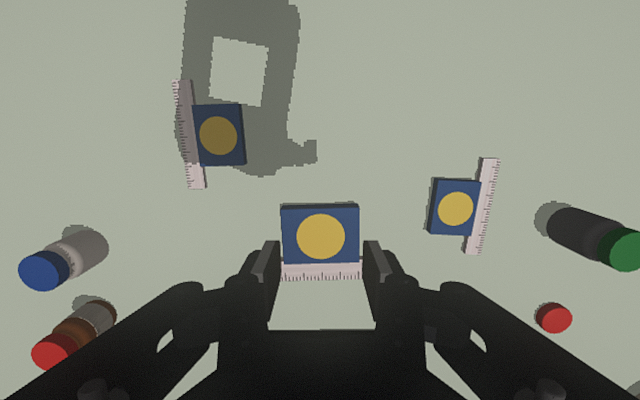

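The wrist view shows the largest straightedge between the fingers: disc at (320,236), foot rear edge near row 207, blade along row 268.

Run:
```python
from edges import *
f=cam('wrist'); m,h=masks(f)
print('pad',rect(f,big(m['yel'],np.array((320,236))),22))
print('rear bottom (z=0)',subedge(f,288,352,198,207,-1,0),'foot front z22',subedge(f,290,350,258,268,1,22))
to([385,-20,150],178.2)
```

```text
pad (array([467.96511841, -15.08174896]), [59.23605728149414, 60.31409454345703], np.float32(88.388664))
rear bottom (z=0) (array([428.27478 ,  -4.800018], dtype=float32), np.float32(-0.20336637)) foot front z22 (array([505.17032 , -16.841269], dtype=float32), np.float32(0.020160213))
turn frac total 0.0019
at [394.8 -11.  231.2] [ 1.7999e+02 -1.0000e-02  1.7837e+02] shift frac [0.0159, -0.0155, 0.1354] rows 1.9741605754461555
```

```bash
python3 -m creep '[[0.5,0.008,-0.007,0.06,0],[0.5,0,0,0.06,0],[0.5,0,0,0.06,0],[0.5,0,0,0.06,0],[0.5,0,0,0.06,0],[0.5,0,0,0.06,0],[0.5,0,0,0.01,0],[0.5,0,0,0,0]]'
```

```text
clock: 2.97
position: [387.3, -14.8, 6.9]
orientation: [179.9, -0.4, 178.3]
wrist_force: [-0.1, 0.7, 1.1]
gripper_width: 0.497
gripper_force: 0.0
```

```bash
python3 -m creep '[[0.5,-0.016,0,0,0],[0.5,-0.016,0,0,0],[0.5,-0.016,0,0,0],[0.5,-0.016,0,0,0],[0.5,-0.016,0,0,0],[0.5,-0.016,0,0,0],[0.5,-0.016,0,0,0],[0.5,-0.01,0,0,0]]'
python3 - <<'E'
from edges import *
f=cam('wrist'); m,h=masks(f)
print('wrist pad',rect(f,big(m['yel'],np.array((320,236))),22)); cv2.imwrite('pics/w2.png',f['frame'])
f=cam('top'); m,h=masks(f); cv2.imwrite('pics/t2.png',f['frame'][90:300,200:480])
print(get_obs()['position'],get_obs()['wrist_force'])
E
```

```text
clock: 3.63
position: [465.2, -18.5, 12.0]
orientation: [-180.0, 0.1, 178.3]
wrist_force: [-5.9, -0.1, 4.7]
gripper_width: 0.504
gripper_force: 3.1
wrist pad (array([496.8243103 , -18.81249619]), [26.244619369506836, 54.73958206176758], np.float32(-1.6418861))
[465.77113517 -18.63679827  11.57375056] [-0.37491336  0.03726864  0.00701319]
```

View pics/w2.png

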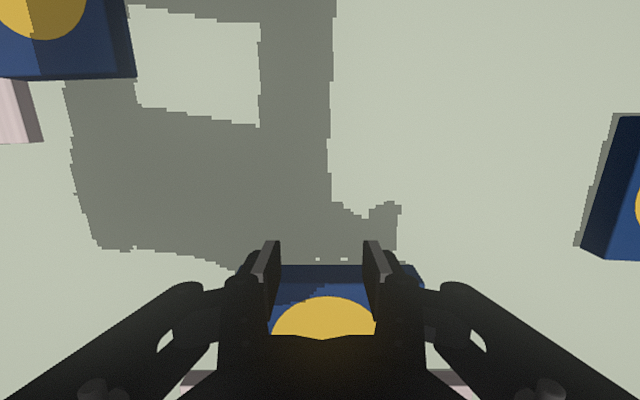

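The wrist view shows the foot's rear edge at row 265 and the fingertips at rows 240-250 against it. I'll check the contact geometry numerically.

Run:
```python
from edges import *
f=cam('wrist'); g=cv2.cvtColor(f['frame'],cv2.COLOR_BGR2GRAY)
for z in(0,22): print(z,subedge(f,284,360,258,290,-1,z), ray(f,[[415,265],[424,286],[320,264]],z).round(1).tolist())
print(g[255:292,320].tolist())
print('proj TCP, tips', proj(f,[[465.7+dx,-18.6+dy,z] for dx in(-11,0,11) for dy in(-21,21) for z in(12,22)]).round().tolist())
print(get_obs()['position'],get_obs()['wrist_force'])
```

```text
0 (array([478.00043 , -23.411797], dtype=float32), np.float32(-1.6740427)) [[479.4, 34.6, 0.0], [493.3, 40.6, 0.0], [477.2, -20.2, 0.0]]
22 (array([466.54962 , -22.502493], dtype=float32), np.float32(-1.6741178)) [[467.8, 27.2, 22.0], [479.6, 32.4, 22.0], [465.8, -19.8, 22.0]]
[120, 116, 118, 116, 118, 118, 118, 116, 117, 122, 104, 50, 41, 46, 43, 47, 47, 45, 48, 44, 49, 47, 46, 45, 44, 48, 50, 46, 45, 50, 58, 50, 56, 54, 54, 51, 65]
proj TCP, tips [[281.0, 236.0], [278.0, 244.0], [362.0, 234.0], [365.0, 242.0], [282.0, 256.0], [280.0, 265.0], [362.0, 254.0], [365.0, 263.0], [284.0, 275.0], [281.0, 285.0], [362.0, 273.0], [365.0, 282.0]]
[465.07389109 -18.60084683  11.04814792] [-0.88034377 -0.23123028 -0.23462491]
```

```bash
python3 -m creep '[[0.5,-0.004,0,0.006,0],[0.5,-0.008,0,0,0],[0.5,-0.008,0,0,0],[0.5,-0.008,0,0,0],[0.5,-0.008,0,0,0],[0.5,-0.008,0,0,0],[0.5,-0.006,0,0,0],[0.5,0,0,0,0]]'
python3 -m creep '[[0.5,-0.003,0,0,0],[0.5,-0.003,0,0,0],[0.5,-0.003,0,0,0],[0.5,-0.002,0,0,0],[0.5,-0.002,0,0,0],[0.5,0,0,0,0],[0.5,0,0,0,0],[0.5,0,0,0,0]]'
```

```text
clock: 4.45
position: [494.0, -19.6, 5.7]
orientation: [-180.0, 0.1, 178.2]
wrist_force: [-0.6, 0.3, -0.1]
gripper_width: 0.501
gripper_force: 0.1
clock: 5.12
position: [501.1, -19.7, 5.8]
orientation: [-180.0, 0.0, 178.2]
wrist_force: [-2.3, 0.0, 0.7]
gripper_width: 0.5
gripper_force: 1.2
```

```bash
python3 -m creep '[[0.5,-0.002,0,0,0],[0.5,-0.002,0,0,0],[0.5,0,0,0,0],[0.5,0,0,0,0],[0.5,0,0,0,0],[0.5,0,0,0,0],[0.5,0,0,0,0],[0.5,0,0,0,0]]'
python3 -m creep '[[0.5,-0.002,0,0,0],[0.5,-0.002,0,0,0],[0.5,0,0,0,0],[0.5,0,0,0,0],[0.5,0,0,0,0],[0.5,0,0,0,0],[0.5,0,0,0,0],[0.5,0,0,0,0]]'
```

```text
clock: 5.78
position: [503.3, -19.8, 5.7]
orientation: [180.0, 0.0, 178.2]
wrist_force: [-3.3, -0.2, 1.8]
gripper_width: 0.5
gripper_force: 1.6
clock: 6.45
position: [505.6, -19.9, 5.7]
orientation: [180.0, -0.0, 178.2]
wrist_force: [-4.5, 0.4, 3.3]
gripper_width: 0.499
gripper_force: 2.1
```

```bash
python3 -m creep '[[0.5,-0.002,0,0,0],[0.5,-0.002,0,0,0],[0.5,0,0,0,0],[0.5,0,0,0,0],[0.5,0,0,0,0],[0.5,0,0,0,0],[0.5,0,0,0,0],[0.5,0,0,0,0]]'
python3 -m creep '[[0.5,-0.002,0,0,0],[0.5,-0.002,0,0,0],[0.5,0,0,0,0],[0.5,0,0,0,0],[0.5,0,0,0,0],[0.5,0,0,0,0],[0.5,0,0,0,0],[0.5,0,0,0,0]]'
python3 - <<'E'
from edges import *
f=cam('scene'); cv2.imwrite('pics/s2.png',cv2.resize(f['frame'][150:310,180:420],None,fx=3,fy=3,interpolation=cv2.INTER_CUBIC))
E
```

```text
clock: 7.12
position: [507.8, -19.9, 5.7]
orientation: [-180.0, -0.0, 178.2]
wrist_force: [-5.0, 0.2, 2.2]
gripper_width: 0.503
gripper_force: 2.5
clock: 7.78
position: [507.9, -19.9, 5.5]
orientation: [-180.0, -0.4, 178.3]
wrist_force: [-14.5, -0.2, 11.1]
gripper_width: 0.499
gripper_force: 6.9
```

View pics/s2.png

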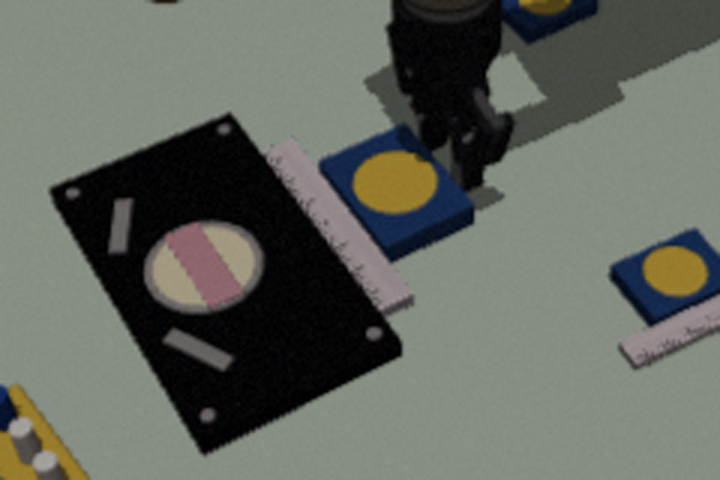

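The crop shows the blade flush along the plate's near edge (270,150 to 400,305), with both ends inside the corners, and the force jumped to 14.5 N. One small seating push, then back off and rise.

```bash
python3 -m creep '[[0.5,-0.002,0,0,0],[0.5,-0.001,0,0,0],[0.5,0,0,0,0],[0.5,0,0,0,0],[0.5,0.003,0,0,0],[0.5,0.005,0,0,0],[0.5,0.006,0,0,0],[0.5,0.02,0,0,0]]'
python3 -m creep '[[1,0.03,0,0,0],[1,0.02,0,-0.04,0],[1,0,0,-0.065,0],[1,0,0,-0.065,0],[1,0,0,-0.065,0],[1,0,0,-0.065,0],[1,0,0,-0.02,0],[1,0,0,0,0]]'
python3 - <<'E'
from edges import *
f=cam('top'); m,h=masks(f)
a=f['frame']; cv2.imwrite('pics/t3.png',cv2.resize(a[100:260,250:410],None,fx=3.5,fy=3.5,interpolation=cv2.INTER_CUBIC))
print('pad',rect(f,big(m['yel'],np.array((330,210))),22)); print('jar lid',rect(f,big(m['red'],np.array((462,183))),85))
f=cam('wrist'); m,h=masks(f)
print('wrist pad',rect(f,big(m['yel'],np.array((320,280))),22))
print(get_obs()['position'],get_obs()['joints'])
E
```

```text
clock: 8.5
position: [494.1, -19.8, 6.7]
orientation: [-180.0, 0.3, 178.2]
wrist_force: [-0.3, 0.4, 0.4]
gripper_width: 0.499
gripper_force: 0.0
clock: 9.17
position: [465.3, -19.1, 203.5]
orientation: [-179.9, 0.7, 178.2]
wrist_force: [0.8, -0.4, -0.3]
gripper_width: 1.001
gripper_force: 0.0
pad (array([434.78295898, 156.75796509]), [39.328125, 40.14436340332031], np.float32(44.452175))
jar lid (array([ 583.41357422, -339.0562439 ]), [41.6894416809082, 41.97828674316406], np.float32(29.7803))
wrist pad (array([557.45025635, -18.97021484]), [59.313385009765625, 60.218414306640625], np.float32(-1.7087573))
[462.24537704 -18.51345869 197.59409489] [-1.15297463e+01 -1.90261899e+01  1.15515063e+02  1.07682272e-02
  8.34195121e+01 -9.97510670e+01]
```

View pics/t3.png

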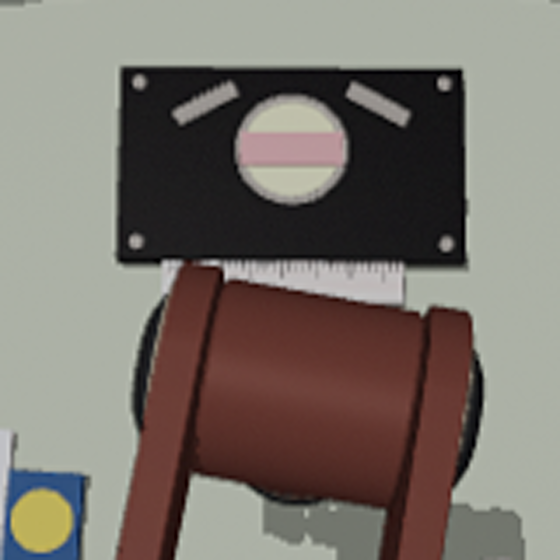

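The blade is flush in the top view (edge along row 265 of the crop, ends at 163 and 405, inside 118-466). Now to the jar.

```bash
python3 -m creep '[[1,-0.023,-0.06,0,0],[1,-0.023,-0.06,0,0],[1,-0.023,-0.06,0,0],[1,-0.023,-0.06,0,0],[1,-0.023,-0.06,0,0],[1,-0.023,-0.06,0,0],[1,-0.023,-0.06,0,0],[1,-0.023,-0.06,0,0]]'
python3 -m creep '[[1,-0.023,-0.045,0,0],[1,0,0,0,0],[1,0,0,0,0],[1,0,0,0,0],[1,0,0,0,0],[1,0,0,0,0],[1,0,0,0,0],[1,0,0,0,0]]'
python3 - <<'E'
from edges import *
f=cam('wrist'); m,h=masks(f); cv2.imwrite('pics/w4.png',f['frame'])
uv=proj(f,[583.4,-339,85]); print(uv)
try: print('jar wrist',rect(f,big(m['red'],uv[0]),85))
except Exception as e: print(e)
f=cam('top'); m,h=masks(f)
print('pad',rect(f,big(m['yel'],np.array((330,203))),22))
print('blade front/plate',subedge(f,300,362,168,182,1,12),'foot rear',subedge(f,316,346,205,235,1,22))
print('bluetub',rect(f,big(m['blue'],np.array((460,227))),80))
to([583.4,-339,24],178.2)
E
```

```text
clock: 9.93
position: [562.5, -310.9, 193.5]
orientation: [179.8, -0.2, 178.2]
wrist_force: [0.4, 0.1, 0.4]
gripper_width: 1.0
gripper_force: 0.0
clock: 10.6
position: [576.3, -336.4, 198.1]
orientation: [-180.0, 0.0, 178.3]
wrist_force: [-1.1, -0.5, -0.6]
gripper_width: 1.001
gripper_force: 0.0
[[319.19202894 207.85510668]]
jar wrist (array([ 589.41888428, -341.44793701]), [36.970947265625, 42.99562072753906], np.float32(3.4226663))
pad (array([554.85223389, -18.24518394]), [54.32004928588867, 58.71526336669922], np.float32(-1.2247573))
blade front/plate (array([623.4479  , -19.496323], dtype=float32), np.float32(-2.118326)) foot rear (array([512.8322  , -24.590235], dtype=float32), np.float32(-2.0169795))
bluetub (array([ 483.38272095, -316.00335693]), [19.34221649169922, 42.0390739440918], np.float32(53.1208))
turn frac total 0.0006
at [ 576.3 -336.8  198.1] [-1.7998e+02  3.0000e-02  1.7825e+02] shift frac [-0.012, -0.0034, 0.2902] rows 4.179226918145193
```

View pics/w4.png

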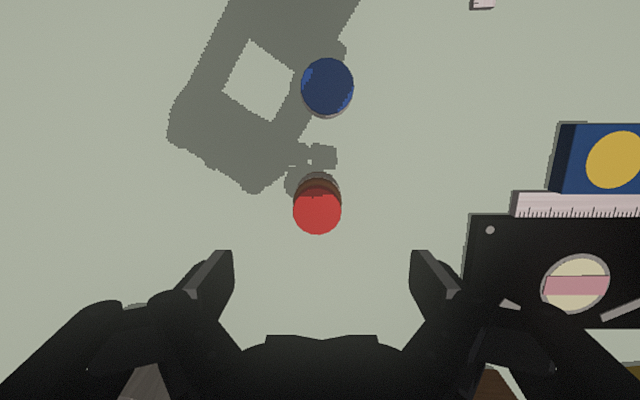

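The wrist view shows the red lid at (317,211), centred between the open fingers, with the blue tub clear at (327,87). Descend and grip.

```bash
python3 -m creep '[[1,-0.014,-0.005,0.03,0],[1,0,0,0.06,0],[1,0,0,0.06,0],[1,0,0,0.06,0],[1,0,0,0.05,0],[1,0,0,0.03,0],[1,0,0,0,0],[1,0,0,0,0]]'
python3 -m creep '[[0.3,0,0,0,0],[0.3,0,0,0,0],[0.3,0,0,0,0],[0.3,0,0,0,0],[0.3,0,0,0,0],[0.3,0,0,0,0],[0.3,0,0,0,0],[0.3,0,0,0,0]]'
```

```text
clock: 11.37
position: [583.9, -339.9, 22.7]
orientation: [179.9, -0.1, 178.2]
wrist_force: [0.8, 0.1, 0.1]
gripper_width: 1.002
gripper_force: 0.0
clock: 12.03
position: [586.3, -341.5, 26.9]
orientation: [-179.9, 0.2, 178.2]
wrist_force: [-0.4, 0.9, 7.0]
gripper_width: 0.56
gripper_force: 63.0
```

```bash
python3 -m creep '[[0.3,0,0,-0.02,0],[0.3,0,0,-0.04,0],[0.3,0,0,-0.04,0],[0.3,0,0,-0.04,0],[0.3,0,0,-0.03,0],[0.3,0,0,0,0],[0.3,0,0,0,0],[0.3,0,0,0,0]]'
python3 - <<'E'
from edges import *
p=get_obs()['position']; print(p,get_obs()['wrist_force'])
zt=p[2]-26+85
f=cam('wrist'); m,h=masks(f); cv2.imwrite('pics/w5.png',f['frame'])
uv=proj(f,[p[0],p[1],zt]); print(uv)
try: print('jar wrist',rect(f,big(m['red'],uv[0]),zt))
except Exception as e: print(e)
f=cam('scene'); a=f['frame']; u,v=proj(f,[p[0],p[1],zt-40])[0].astype(int); print(u,v)
v0,u0=max(0,v-70),max(0,u-80); cv2.imwrite('pics/s5.png',cv2.resize(a[v0:v0+140,u0:u0+180],None,fx=4,fy=4,interpolation=cv2.INTER_CUBIC))
to([554.5,-18.5,p[2]],178.2)
E
```

```text
clock: 12.7
position: [583.5, -339.7, 123.9]
orientation: [179.9, -0.1, 178.2]
wrist_force: [-0.9, -0.5, -4.5]
gripper_width: 0.561
gripper_force: 62.8
[ 583.49211893 -339.73906662  123.90425206] [-0.85575015 -0.45582265 -4.48492249]
[[323.09593361 330.42567617]]
jar wrist (array([ 565.309021 , -341.3092041]), [6.066961765289307, 27.613971710205078], np.float32(0.6261252))
229 98
turn frac total 0.0002
at [ 583.2 -339.5  122.9] [179.85  -0.21 178.22] shift frac [0.0645, 0.5332, -0.0017] rows 7.728071536732432
```

View pics/s5.png

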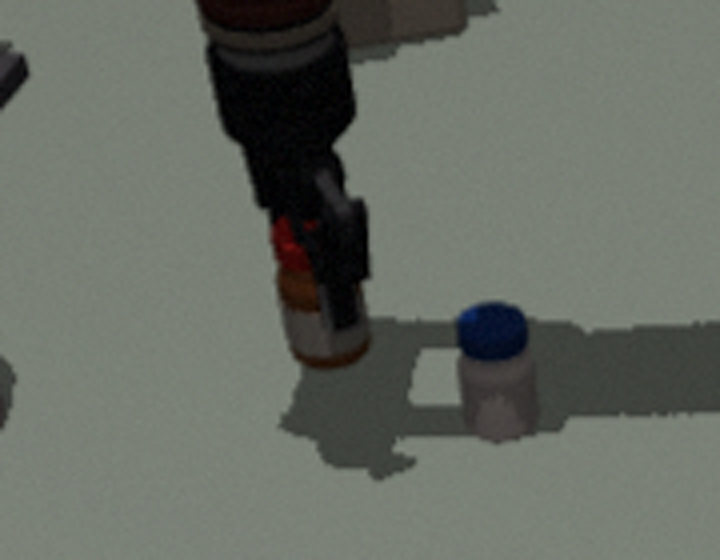

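The jar hangs upright in the fingers with its foot clear of the bench, and the blue tub is undisturbed. Carry it to above the pad.

```bash
python3 -m creep '[[0.3,0.003,0.025,0,0],[0.3,0.006,0.05,0,0],[0.3,0.006,0.05,0,0],[0.3,0.006,0.05,0,0],[0.3,0.006,0.05,0,0],[0.3,0.006,0.05,0,0],[0.3,0.006,0.05,0,0],[0.3,0.006,0.05,0,0]]'
python3 -m creep '[[0.3,0.006,0.05,0,0],[0.3,0.006,0.05,0,0],[0.3,0.005,0.045,0,0],[0.3,0,0.013,0,0],[0.3,0,0,0,0],[0.3,0,0,0,0],[0.3,0,0,0,0],[0.3,0,0,0,0]]'
python3 - <<'E'
from h import *
to([556,-18.7,50],178.2)
E
```

```text
clock: 13.47
position: [563.1, -112.4, 124.2]
orientation: [179.9, -0.1, 178.2]
wrist_force: [0.4, 0.4, -3.6]
gripper_width: 0.563
gripper_force: 62.9
clock: 14.13
position: [557.3, -20.7, 125.5]
orientation: [-180.0, -0.0, 178.1]
wrist_force: [-0.2, 1.1, -3.4]
gripper_width: 0.565
gripper_force: 63.0
turn frac total -0.0007
at [557.3 -20.7 125.5] [-1.7999e+02 -2.0000e-02  1.7814e+02] shift frac [0.0022, 0.0033, 0.1258] rows 1.8111015574763178
```

```bash
python3 -m creep '[[0.3,0.002,0.003,0.02,0],[0.3,0,0,0.03,0],[0.3,0,0,0.03,0],[0.3,0,0,0.02,0],[0.3,0,0,0.01,0],[0.3,0,0,0.007,0],[0.3,0,0,0,0],[0.3,0,0,0,0]]'
python3 - <<'E'
from h import *
to([556,-18.7,48],178.2)
f=cam('scene'); a=f['frame']; cv2.imwrite('pics/s6.png',cv2.resize(a[110:270,240:440],None,fx=3.7,fy=3.7,interpolation=cv2.INTER_CUBIC))
E
```

```text
clock: 14.8
position: [556.6, -18.0, 56.0]
orientation: [-180.0, 0.1, 178.2]
wrist_force: [0.5, 0.8, -2.5]
gripper_width: 0.563
gripper_force: 63.0
turn frac total 0.0001
at [556.6 -18.   56. ] [-1.7999e+02  5.0000e-02  1.7821e+02] shift frac [0.001, -0.0012, 0.0134] rows 0.19355812121273616
```

View pics/s6.png

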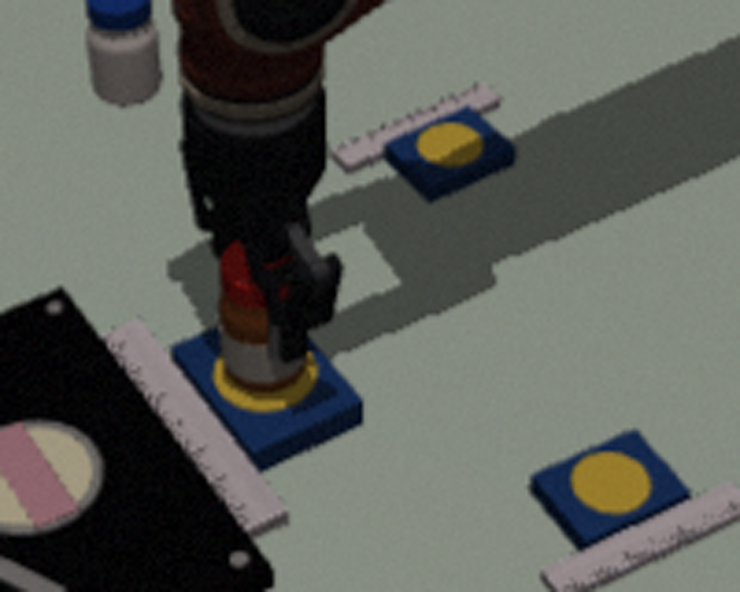

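The jar foot is centred over the disc (jar 220-307, disc 212-318), a few mm above it, with the blade still flush. Lower gently.

```bash
python3 -m creep '[[0.3,0,0,0.003,0],[0.3,0,0,0.003,0],[0.3,0,0,0.002,0],[0.3,0,0,0.002,0],[0.3,0,0,0,0],[0.3,0,0,0,0],[0.3,0,0,0,0],[0.3,0,0,0,0]]'
python3 -m creep '[[0.3,0,0,0.002,0],[0.3,0,0,0.001,0],[0.3,0,0,0,0],[0.3,0,0,0,0],[0.3,0,0,0,0],[0.3,0,0,0,0],[0.3,0,0,0,0],[0.3,0,0,0,0]]'
```

```text
clock: 15.52
position: [556.2, -17.8, 49.6]
orientation: [-180.0, 0.0, 178.2]
wrist_force: [-0.3, 0.4, -2.4]
gripper_width: 0.559
gripper_force: 63.0
clock: 16.18
position: [556.5, -17.8, 48.9]
orientation: [-180.0, 0.0, 178.2]
wrist_force: [-3.6, 0.9, 6.1]
gripper_width: 0.564
gripper_force: 63.8
```

Contact is made (vertical force went from −2.4 to +6 N). Release, check, then rise.

```bash
python3 -m creep '[[0.6,0,0,0,0],[0.6,0,0,0,0],[0.7,0,0,0,0],[0.85,0,0,0,0],[1,0,0,0,0],[1,0,0,0,0],[1,0,0,0,0],[1,0,0,0,0]]'
python3 -m creep '[[1,0,0,-0.01,0],[1,0,0,-0.03,0],[1,0,0,-0.04,0],[1,0,0,-0.05,0],[1,0,0,-0.05,0],[1,0,0,-0.05,0],[1,0,0,-0.05,0],[1,0,0,0,0]]'
python3 -m creep '[[1,0.04,0.05,0,0],[1,0.04,0.05,0,0],[1,0.03,0.05,0,0],[1,0.02,0.06,0,0],[1,0,0.06,0,0],[1,0,0.06,0,0],[1,0,0.06,0,0],[1,0,0,0,0]]'
python3 - <<'E'
from edges import *
f=cam('top'); m,h=masks(f); a=f['frame']; A=cv2.resize(a[100:260,240:420],None,fx=2.2,fy=2.2,interpolation=cv2.INTER_CUBIC)
print('blade front/plate',subedge(f,300,362,168,182,1,12))
print('jar lid',rect(f,big(m['red'],np.array((330,205))),107),'foot',rect(f,big(m['blue'],np.array((330,205))),22))
a=cam('scene')['frame']; B=cv2.resize(a[130:290,180:360],None,fx=2.2,fy=2.2,interpolation=cv2.INTER_CUBIC)
cv2.imwrite('pics/fin.png',np.hstack([A,B]))
E
```

```text
clock: 16.85
position: [556.1, -17.8, 47.7]
orientation: [-180.0, 0.0, 178.2]
wrist_force: [-0.7, 0.1, -0.3]
gripper_width: 1.004
gripper_force: 0.0
clock: 17.52
position: [559.8, -18.4, 224.5]
orientation: [-179.9, 0.8, 178.2]
wrist_force: [1.3, 0.6, 1.4]
gripper_width: 0.999
gripper_force: 0.0
clock: 18.18
position: [484.7, 223.4, 215.9]
orientation: [179.9, 0.0, 178.5]
wrist_force: [0.2, -0.1, -0.2]
gripper_width: 0.998
gripper_force: 0.0
blade front/plate (array([623.43945 , -20.146877], dtype=float32), np.float32(-2.1148496))
jar lid (array([554.8236084 , -16.96905518]), [39.808597564697266, 40.40380096435547], np.float32(88.77292)) foot (array([553.64318848, -18.29131699]), [72.40357971191406, 94.90283203125], np.float32(-1.2310662))
```

View pics/fin.png

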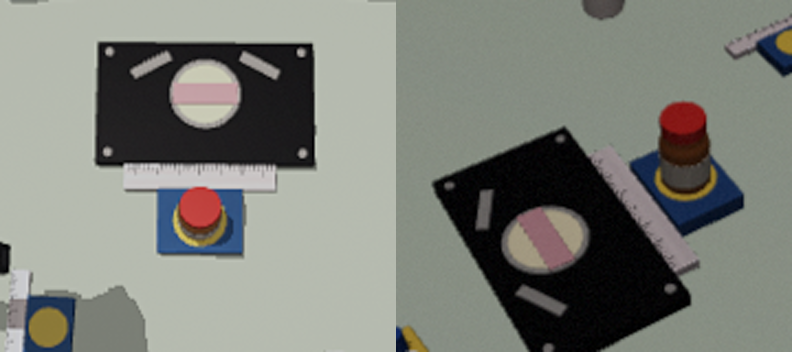

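The jar stands upright on the disc (lid at (200,207), centred within 2 mm), and the blade is flush and inside the plate's corners in both views. The edge reading is the same as before the jar was placed.

```bash
python3 -c "
from rig import sign_off; print(sign_off())"
```

```text
the job is handed in; nothing more can be done
None
```

The job is handed in at about 18 s: the straightedge is flush along the plate's near edge with both ends inside the corners, and the amber jar stands upright on the yellow disc, within about 2 mm of centre.

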